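Find the free play of a lead-screw stage and pin its carriage in the middle

ROBOT

A 6-joint arm with a two-finger parallel gripper is mounted at the origin on the work surface; the furniture and walls round the work are solid. World frame = base frame: x ahead of the robot, y to its left, z up, the work surface at z = 0. Lengths are in m, angles in rad, forces in N, time in s.
With the tool pointing down it reaches from about 0.3 to 0.75 m from the base axis. Payload 8.5 kg.
Tool frame: the origin (TCP) lies at the very end of the fingers, on their centre line; the grasp point (between the pads) lies 19 mm behind it (bot.grip_point_offset is the distance from the TCP to the grasp point, in m); z points along the fingers, y is the line along which they close (so a half turn about z gives the same grasp; the last joint's range is limited). The gripper opens to 85 mm and grips with 20 to 120 N. Pads are 22 mm wide; open, the fingers measure 114 mm over their backs; the gripper's body (76 mm by 85 mm) begins 54 mm behind the grasp point. The pads swing forward as they close: fully open they stand 13 mm farther back than shut.
Start: joints at [1.029, 0.381, 1.297, -0, 1.464, -0.215], TCP at [0.177, 0.521, 0.231] pointing down, gripper open.
Joint ranges: [-3.11, 3.11], [-0.89, 2.33], [0.22, 2.48], [-1.42, 4.56], [0.17, 2.85], [-2.88, 2.88]. Speed limits (rad/s): [2.39, 2.39, 3.14, 3.14, 3.14, 3.14].

INTERFACE

Orientations are given as a unit quaternion [w, x, y, z].
In Python, from plant import bot, snapshot, calibration, recognise gives the robot as it stands. The module is installed in compiled form; this text tells all that it offers.
- The arm moves only by the tool apply_moves, never from a script. Its argument "plan" is a list of rows, each a list of 4 numbers: the shift along the tool's x, y, z in m, then the turn about the tool's z in degrees. A call has 1 to 10 rows; each row is the pose to reach, as a shift and turn from the pose commanded when the call began, along the tool's axes at that moment; what a row does not reach only later rows make up. A row lasts 1/12 s, in which the tool goes at most 41.7 mm and 7.16 degrees, less where a joint would pass 70% of its speed; a pose out of reach is approached as far as the arm can. A call with a gripper value outside its range is refused whole. "claw" is the opening, from 0 (shut) to 1 (fully open), set as the call begins (left out, the last holds). The fingers move at their own pace and stop on an object; "newtons" is the grip in N (left out, the last holds). Time passes only in rows, so rows that repeat a pose let the fingers close. It gives the time, the measured TCP pose, the force, the opening and the grip force at its end, in the units of the state.
- bot.sense(): the state, without advancing time (a new reading comes with each control period).
- snapshot(name): name is "scene" or "top" or "wrist"; returns (picture, depth): 420x560x3 uint8, blue, green, red; 420x560 float32, m along the optical axis (not along the pixel's ray), 0 where there is no reading.
- calibration(name): a dict with "fov_y" (degrees; the focal length in pixels is half the picture's height over the tangent of half this angle, whatever the lens; pixels are square), "cx", "cy" (the principal point, pixels), "world_to_cam" (4x4, takes a point from world to camera coordinates). Camera axes: x right, y up, looking along -z (the intrinsics and any distortion apply to the point x, -y, -z); pixel columns grow to the right and rows downward; lengths in m; the calibration is good to about 2 mm. A picture is of the moment at which its call begins: read the wrist's pose just before it. calibration takes no time and is no camera call; for the wrist camera it gives the pose at the moment of the call.
- bot.finish_job(): hands the job in; it is judged then, once.
Trained networks look in the newest picture that a camera, given by its name, has taken for a name from the list of things; names that differ only in an ending like _2 or _b are one class to them, and where a whole thing is asked for, a point or a joint stands for the part that bears it (a point fixed in the world has none). Each returns a list of dicts, best first, with "confidence" (0 to 1); they miss things now and then, are a little off and sometimes report something else, mostly with a low value. They report only what shows in the picture. A call takes as long as a camera call.
- recognise(label, camera): "box" ([left, top, right, bottom] in pixels, round what is visible of it).
The state is a dict: "clock": time; "joint_positions": joint angles; "dq": joint speeds; "effort": joint torques, N m; "tcp_pos": TCP position; "tcp_rot": TCP orientation; "ft_force": force on the tool from outside, world axes, zero at the start; "ft_torque": the same for the moment, N m; "finger_gap": finger opening in m; "gripper_force": force on a finger pad.
Only numpy, scipy, OpenCV 4.12 (cv2) and the standard library are available. Lean on these libraries where they do the work, as an engineer would, in place of code of your own. Each camera call takes 0.05 s, during which the arm holds its last target. There are 200 camera calls.

TASK

The carriage of the lead-screw stage has free play on its screw. Work it by its black fin gently first to the robot's left and then to its right, each time until the gauge needle clearly swings off zero but not as far as the thick end marks, then set the carriage to the middle of that free play. Finish by taking the steel lock pin from its block and putting it fully home in the carriage hole, its head flat on the carriage, without disturbing the small things standing around.

Things in the scene. Friction and masses are not known exactly. Their poses are not given: they have to be found in the camera images.
- stage: Grey base plate of the stage, fixed to the bench, 175 x 200 x 12 mm. Origin on its underside, below the middle of the carriage's whole travel; x from -112 to +62 mm. Its y axis (robot's left) is the carriage's direction of travel. Bearing blocks at y = +-88 mm rise to 46 mm. The round gauge, 48 mm wide, lies on the front strip at x = -82 mm.
- fin (a point): Centre of the black upright grip fin of the carriage, 36 (x) x 16 (y) mm, from 51 to 91 mm above the bench; grip it across the 16 mm. The carriage slides along the stage's y only: freely (under 1 N) over about 30 mm, beginning anywhere in that; past each end a spring of 2 N per mm resists, the same on both sides. Where the free play lies differs each time. Axes as the stage's.
- hole (a point): Middle of the mouth of the round hole in the carriage's top face (51 mm above the bench), 62 mm behind the fin along the stage's x. Hole 11.5 mm wide, 14 mm deep. Hidden 17 mm below this point is the top of the nut with a 12 mm square socket, right under the hole (within 1.5 mm) only in the middle of the free play; elsewhere the pin stops on the nut 15 mm short of home.
- needle (a joint): Angle of the gauge needle, rad: 0 while the carriage is in its free play, then 0.3 rad for each 2 mm that the spring is pressed (0.075 rad per N); positive when the carriage is pushed left (+y of the stage), negative to the right. Clearly off zero: over 0.15 (2 N), for a moment. The thick end marks are at 0.75 (10 N) either way and must not be reached.
- pin_head (a point): Centre of the head of the steel lock pin: a cylinder 20 mm wide, 36 mm tall, gripped here. Below it a shank 10 mm wide, 32 mm long, with a tapered tip; this point is 50 mm above the tip and 18 mm above the head's underside. About 80 g; stands upright in its block at the start; z axis up along it.
- pin_block: Grey plastic parking block of the pin, fixed, 60 x 60 x 36 mm, with a 12 mm hole in its middle; the pin's head rests on its top. Origin at the centre of its underside.
- jar: Small round reagent jar with a grey lid, 46 mm wide, 72 mm tall, loose bystander to be left alone. Origin at its underside.
- weigher: Small glass weighing bottle with lid, 36 mm wide, 52 mm tall, loose bystander to be left alone. Origin at its underside.
- bung: Cork bung, 26 mm wide and tall, loose bystander to be left alone. Origin at its underside.
- carriage_top (a point): Middle of the carriage's top face, 51 mm above the bench, stage's axes. The carriage is an aluminium plate 120 (x) x 70 (y) x 14 mm; fin 30 mm before this point and hole 32 mm behind it.

How it is judged:
By the outcome, as a careful person would: the job done as asked, in the order asked, and still so for the second after the job is handed in, with the robot touching nothing.
It also fails if it takes over 58 s, if anything falls off the work surface, if the arm or the gripper's body presses on something with over 40 N, if the wrist force passes 120 N, or if a joint passes its speed limit or range.

## Working session

There is one attempt and no reset: what is moved stays moved. The work goes in short steps, Python scripts to look and compute and a tool call to move; the robot and the scene stay as the last step left them, time stands still between calls to the robot, and variables do not carry over. Pictures are saved under pics/ and viewed, at most 10 in all, crops included, and the job is handed in when it is done.

Besides the shell and the picture viewer there is one more tool, called after "Call:" as name(argument=value, ...) on one line, values as JSON. apply_moves: Moves the arm, as the interface text tells. Its arguments: {"type":"object","properties":{"plan":{"type":"array","items":{"type":"array","items":{"type":"number"}}},"claw":{"type":"number"},"newtons":{"type":"number"}},"required":["plan"]}

```bash
mkdir -p pics; ls; cat > h.py <<'E'
import numpy as np, cv2
from plant import bot, snapshot, calibration, recognise
def ray(cal,u,v):
    f=210/np.tan(np.radians(cal['fov_y'])/2)
    T=np.linalg.inv(np.array(cal['world_to_cam']))
    d=np.array([(u-cal['cx'])/f,-(v-cal['cy'])/f,-1.])
    return T[:3,3],T[:3,:3]@d
def atz(cal,u,v,z):
    o,d=ray(cal,u,v); return o+d*(z-o[2])/d[2]
def atd(cal,u,v,dep):
    o,d=ray(cal,u,v); return o+d*dep
E
python3 - <<'E'
from h import *
print(bot.sense())
for n in ['scene','top']:
    c=calibration(n); print(n,c)
    im,d=snapshot(n); cv2.imwrite(f'pics/{n}0.png',im)
    for l in ['stage','fin','hole','needle','pin_head','pin_block','jar','weigher','bung','carriage_top']:
        for r in recognise(l,n)[:2]:
            b=r['box'];u,v=(b[0]+b[2])/2,(b[1]+b[3])/2
            print(l,round(r['confidence'],2),np.round(b),atd(c,u,v,d[int(v),int(u)]).round(3))
E
```

```text
pics
{'clock': 0.0, 'joint_positions': array([ 1.02869813e+00,  3.81204354e-01,  1.29825604e+00,  2.08441660e-06,
        1.46358313e+00, -2.15296417e-01]), 'dq': array([-0.00150218,  0.00254186, -0.00064306, -0.00170049, -0.00014323,
       -0.00012206]), 'effort': array([ 1.12691325e-04, -4.48467386e+01, -2.31279033e+01, -1.00929792e-04,
        4.77312453e-03,  1.06207683e-04]), 'tcp_pos': array([0.17640717, 0.52063946, 0.23070888]), 'tcp_rot': array([-2.69164112e-04,  1.62674800e-01,  9.86679473e-01, -6.73654031e-04]), 'ft_force': array([-0.37736556,  0.00292864, -0.2778305 ]), 'ft_torque': array([0.03515944, 0.03639175, 0.0129927 ]), 'gripper_force': 0.0, 'finger_gap': 0.08516200029016034}
scene {'fov_y': 56.03339602191113, 'cx': 273.8961427436034, 'cy': 205.56724686650995, 'world_to_cam': array([[ 0.68613697, -0.72741897,  0.0088147 , -0.25255475],
       [ 0.5219401 ,  0.5006875 ,  0.69057263, -0.32841266],
       [-0.50674904, -0.46922667,  0.72320934, -0.65822664],
       [ 0.        ,  0.        ,  0.        ,  1.        ]])}
stage 0.71 [223. 182. 337. 280.] [0.424 0.035 0.
[... 579 characters left out ...]
0378079,  0.06777094],
       [ 0.99501889, -0.00288134,  0.0996449 , -0.43430757],
       [-0.09965476, -0.00351114,  0.99501588, -0.8852527 ],
       [ 0.        ,  0.        ,  0.        ,  1.        ]])}
stage 0.73 [231. 158. 327. 242.] [0.439 0.062 0.055]
fin 0.91 [264. 161. 300. 213.] [0.466 0.055 0.054]
hole 0.79 [266. 154. 302. 211.] [0.475 0.051 0.056]
pin_head 0.46 [151. 187. 164. 200.] [0.451 0.313 0.072]
pin_head 0.39 [185. 251. 203. 268.] [0.314 0.24  0.051]
pin_block 0.65 [146. 178. 181. 210.] [0.453 0.307 0.051]
jar 0.6 [388. 195. 419. 214.] [ 0.427 -0.196  0.07 ]
weigher 0.83 [183. 250. 203. 268.] [0.315 0.242 0.054]
carriage_top 0.66 [269. 158. 298. 213.] [0.47  0.053 0.052]
```

```bash
python3 - <<'E'
import cv2
im=cv2.imread('pics/top0.png'); cv2.imwrite('pics/topc.png',cv2.resize(im[130:290,130:430],(800,427),interpolation=3)) 
E
```

```text
(no output)
```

View pics/topc.png

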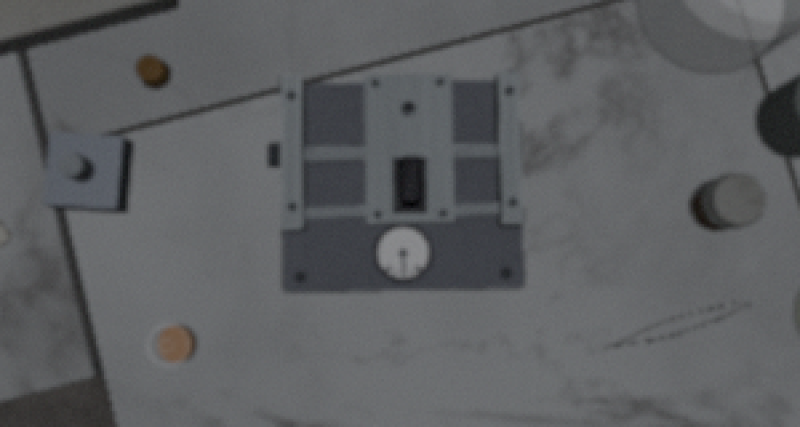

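View pics/scene0.png

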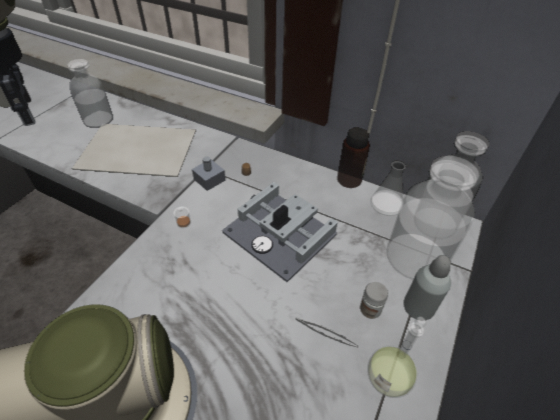

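Top crop: the stage is almost square with the world. Its hole is at about full-picture (283,170), the fin at (284,197), the needle points straight down at zero, and the pin head is at (157,192). The scene view agrees with this, and the bystanders are well clear.

```bash
cat >> h.py <<'E'
from scipy.spatial.transform import Rotation as Ro
def Rt(s=None):
    q=np.array((s or bot.sense())['tcp_rot']); return Ro.from_quat(q[[1,2,3,0]]).as_matrix()
def go(p,yaw=None):
    "shift in tool axes, turn deg so that tool y is at world angle yaw (deg)"
    s=bot.sense();R=Rt(s); d=R.T@(np.array(p)-s['tcp_pos']); a=np.degrees(np.arctan2(R[1,1],R[0,1]))
    t=0 if yaw is None else -((yaw-a+90)%180-90)
    print('shift mm',(d*1000).round(1),'turn',round(t,1),'yaw now',round(a,2),'tcp',np.round(s['tcp_pos'],4),'F',np.round(s['ft_force'],2),'gap',round(s['finger_gap'],4),'t',round(s['clock'],2))
E
python3 - <<'E'
from h import *
c=calibration('top')
P=lambda u,v,z:atz(c,130+u/2.6667,130+v/2.6667,z).round(4)
print('hole',P(408,108,.051),'fin',P(410,185,.091),'plate',P(282,291,.012),P(523,289,.012),'gauge',P(403,252,.015))
print('pin',P(74,163,.072),'block',P(46,132,.036),P(124,137,.036),P(122,211,.036),P(45,206,.036))
f=P(410,180,.091)
go([f[0],f[1],.16],90)
E
```

```text
hole [0.5022 0.053  0.051 ] fin [0.4357 0.0522 0.091 ] plate [0.3567 0.1571 0.012 ] [ 0.3579 -0.0417  0.012 ] gauge [0.3885 0.0572 0.015 ]
pin [0.4558 0.314  0.072 ] block [0.4861 0.3481 0.036 ] [0.4818 0.2843 0.036 ] [0.4212 0.2846 0.036 ] [0.4255 0.3471 0.036 ]
shift mm [-399.5 -359.5   71.3] turn -18.7 yaw now 71.28 tcp [0.1766 0.5209 0.2313] F [-0.17  0.4  -0.43] gap 0.0855 t 1.1
```

Call:
apply_moves(plan=[[-0.04,-0.036,0.003,-3],[-0.07,-0.063,0.006,-6],[-0.1,-0.09,0.009,-9],[-0.13,-0.117,0.012,-12],[-0.16,-0.144,0.015,-15],[-0.19,-0.171,0.018,-18],[-0.22,-0.198,0.021,-18.7],[-0.25,-0.225,0.024,-18.7],[-0.28,-0.252,0.027,-18.7],[-0.31,-0.279,0.03,-18.7]], claw=1)

```text
clock: 1.93
tcp_pos: [0.3804, 0.1565, 0.2016]
tcp_rot: [0.0, 0.0, 1.0, 0.0]
ft_force: [1.5, 1.2, 0.8]
finger_gap: 0.0854
gripper_force: 0.0
```

```bash
python3 - <<'E'
from h import *
go([.425,.0525,.19],90)
E
```

```text
shift mm [ -44.6 -104.    11.6] turn -0.0 yaw now 89.98 tcp [0.3804 0.1565 0.2016] F [1.55 1.21 0.75] gap 0.0854 t 1.93
```

Call:
apply_moves(plan=[[-0.013,-0.03,0.0,0],[-0.026,-0.06,0.005,0],[-0.04,-0.09,0.01,0],[-0.0446,-0.104,0.0116,0],[-0.0446,-0.104,0.0116,0],[-0.0446,-0.104,0.0116,0]])

```text
clock: 2.43
tcp_pos: [0.4244, 0.0541, 0.1898]
tcp_rot: [-0.0, 0.001, 1.0, 0.0]
ft_force: [-0.8, 0.9, -0.2]
finger_gap: 0.0854
gripper_force: 0.0
```

```bash
python3 - <<'E'
from h import *
go([.4357,.0525,.057],90)
c=calibration('wrist'); im,d=snapshot('wrist'); cv2.imwrite('pics/w1.png',im); np.save('w1.npy',d)
for l in ['fin','hole','needle','carriage_top','stage']:
    for r in recognise(l,'wrist')[:2]:
        b=r['box'];print(l,round(r['confidence'],2),np.round(b))
import pickle; pickle.dump(c,open('w1.pkl','wb'))
E
```

```text
shift mm [-11.3  -1.6 132.8] turn -0.1 yaw now 89.87 tcp [0.4244 0.0541 0.1898] F [-0.83  0.88 -0.23] gap 0.0854 t 2.43
fin 0.59 [242. 178. 316. 292.]
fin 0.38 [455.  50. 520.  93.]
hole 0.67 [242. 175. 318. 289.]
hole 0.41 [444. 263. 479. 292.]
carriage_top 0.64 [241. 174. 320. 292.]
stage 0.74 [243. 172. 318. 292.]
stage 0.6 [182. 118. 390. 292.]
```

View pics/w1.png

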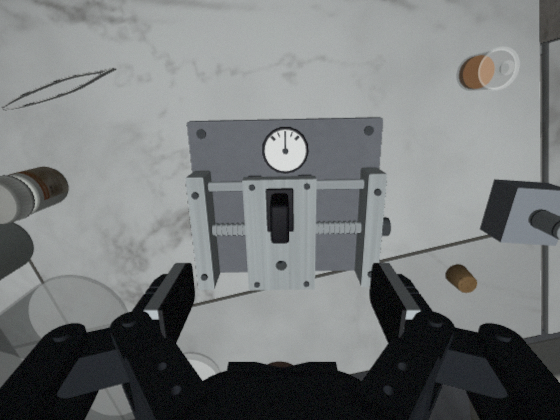

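The wrist view shows the hole at (281,265) and the fin at columns 271–289. The gauge, at (285,150), reads zero. I'll compute positions from it.

```bash
python3 - <<'E'
from h import *
import pickle; c=pickle.load(open('w1.pkl','rb')); d=np.load('w1.npy')
print('cam',np.linalg.inv(c['world_to_cam'])[:3,3].round(3))
P=lambda u,v,z:atz(c,u,v,z).round(4)
print('hole',P(281,265,.051),'carr edges',P(248.5,190,.051),P(315,190,.051),'plate',P(189,121,.012),P(383,119,.012),'gauge',P(285,150,.02))
# fin top by depth
vs,us=np.mgrid[150:300,240:325]
pts=np.array([atd(c,u,v,d[v,u]) for v,u in zip(vs.ravel(),us.ravel())])
m=(abs(pts[:,2]-.091)<.006); q=pts[m]; print(m.sum(),np.percentile(q,[3,50,97],axis=0).round(4))
im=cv2.imread('pics/w1.png');cv2.imwrite('pics/w1c.png',cv2.resize(im[110:300,180:400],None,fx=3,fy=3,interpolation=3))
E
```

```text
cam [0.343 0.053 0.334]
hole [0.503  0.0524 0.051 ] carr edges [0.4223 0.0214 0.051 ] [0.4223 0.0849 0.051 ] plate [ 0.3607 -0.0407  0.012 ] [0.3588 0.1556 0.012 ] gauge [0.3888 0.0565 0.02  ]
753 [[0.4237 0.0433 0.0891]
 [0.4393 0.0508 0.0926]
 [0.4572 0.0584 0.0938]]
```

View pics/w1c.png

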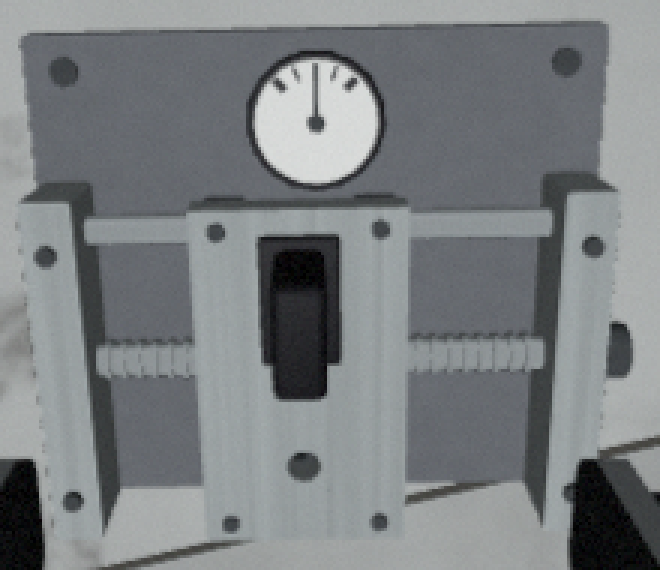

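Call:
apply_moves(plan=[[-0.0156,-0.0026,0.03,-0.6],[-0.0156,-0.0026,0.06,-0.6],[-0.0156,-0.0026,0.09,-0.6],[-0.0156,-0.0026,0.11,-0.6],[-0.0156,-0.0026,0.125,-0.6],[-0.0156,-0.0026,0.132,-0.6],[-0.0156,-0.0026,0.132,-0.6],[-0.0156,-0.0026,0.132,-0.6]], claw=0.4, newtons=20)

```text
clock: 3.4
tcp_pos: [0.4403, 0.052, 0.0583]
tcp_rot: [0.0, -0.005, 1.0, -0.0]
ft_force: [-0.0, 1.2, -0.4]
finger_gap: 0.0342
gripper_force: 0.0
```

```bash
python3 - <<'E'
from h import *
go([.440,.0515,.058],90.5)
c=calibration('wrist'); im,d=snapshot('wrist'); cv2.imwrite('pics/w2.png',im)
E
```

```text
shift mm [ 0.3 -0.5  0.3] turn 0.1 yaw now 90.61 tcp [0.4403 0.052  0.0583] F [-0.02  1.15 -0.37] gap 0.0342 t 3.4
```

View pics/w2.png

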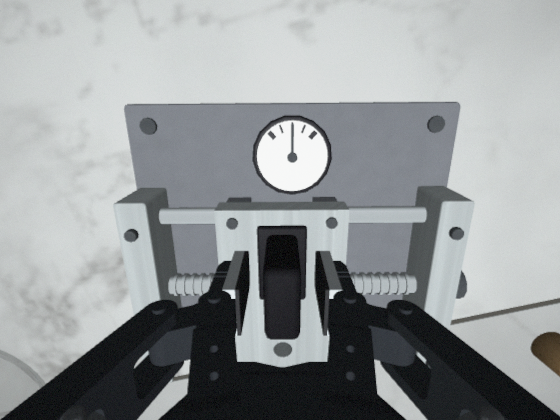

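The fin (about column 282) is centred between the pads, and the gauge at (292,157) reads zero. Closing the gripper.

Call:
apply_moves(plan=[[0,0,0,0],[0,0,0,0],[0,0,0,0],[0,0,0,0],[0,0,0,0],[0,0,0,0]], claw=0, newtons=30)

```text
clock: 3.95
tcp_pos: [0.4405, 0.0517, 0.0588]
tcp_rot: [0.001, -0.005, 1.0, -0.0]
ft_force: [-1.2, 1.2, 6.7]
finger_gap: 0.0154
gripper_force: 35.1
```

```bash
cat >> h.py <<'E'
def needle(name,save=None,c0=None):
    im,_=snapshot(name)
    if save: cv2.imwrite(save,im)
    return im
def forces(n=6):
    F=[]
    for i in range(n):
        snapshot('top'); F.append(bot.sense()['ft_force'])
    F=np.array(F); print('F mean',F.mean(0).round(2),'sd',F.std(0).round(2)); 
E
python3 - <<'E'
from h import *
forces(5); go([.440,.0515,.058],90.5)
needle('wrist','pics/n0.png')
E
```

```text
F mean [-1.09  0.19  7.03] sd [0.37 0.45 0.73]
shift mm [ 0.5 -0.2  0.8] turn 0.1 yaw now 90.61 tcp [0.4405 0.0517 0.0588] F [-1.03  0.54  6.18] gap 0.0157 t 4.2
```

Call:
apply_moves(plan=[[0,0,-0.001,0],[0,0.001,-0.001,0],[0,0.002,-0.001,0],[0,0.003,-0.001,0],[0,0.003,-0.001,0],[0,0.003,-0.001,0]])

```text
clock: 4.75
tcp_pos: [0.4404, 0.0548, 0.0589]
tcp_rot: [0.0, -0.005, 1.0, -0.0]
ft_force: [4.7, -0.8, -6.7]
finger_gap: 0.0155
gripper_force: 33.4
```

```bash
cat >> h.py <<'E'
def proj(c,p):
    f=210/np.tan(np.radians(c['fov_y'])/2); q=np.array(c['world_to_cam'])@np.append(p,1)
    return c['cx']+f*q[0]/-q[2], c['cy']-f*q[1]/-q[2]
def ang(save=None):
    c=calibration('wrist'); im,_=snapshot('wrist')
    if save: cv2.imwrite(save,im)
    u,v=map(int,proj(c,[.3888,.0565,.02])); g=cv2.cvtColor(im,6)
    k=55; y0,x0=max(v-k,0),max(u-k,0); w=g[y0:v+k,x0:u+k]
    m=(w>190).astype(np.uint8)
    n,lab,st,_=cv2.connectedComponentsWithStats(m)
    i=lab[min(v-y0+12,lab.shape[0]-1),u-x0] or 1+np.argmax(st[1:,4])
    cn=max(cv2.findContours((lab==i).astype(np.uint8),0,1)[0],key=len)
    (cx,cy),(a,b),_=cv2.fitEllipse(cv2.convexHull(cn)); r=(a+b)/4
    th=np.radians(np.arange(-80,80.1,.5)); s=[]
    big=255-w.astype(np.float32)
    for t in th:
        rr=np.linspace(.25,.6,30)*r
        s.append(cv2.remap(big,(cx+rr*np.sin(t)).astype(np.float32)[None],(cy-rr*np.cos(t)).astype(np.float32)[None],1).mean())
    s=np.array(s); wgt=np.where(s>s.max()*.7,s,0); print('needle img angle rad(cw+)',round(float((wgt*th).sum()/wgt.sum()),3),'peak',s.max().round(),'median',np.median(s).round(),'centre',round(cx+x0),round(cy+y0),'r',round(r))
E
python3 - <<'E'
from h import *
ang(); forces(4); go([.440,.0515,.058],90.5)
E
```

```text
needle img angle rad(cw+) 0.031 peak 161.0 median 8.0 centre 287 155 r 35
F mean [ 5.12 -0.18 -6.19] sd [0.31 0.47 0.98]
shift mm [ 0.4 -3.2  0.9] turn 0.1 yaw now 90.57 tcp [0.4404 0.0547 0.0589] F [ 5.58  0.62 -6.36] gap 0.0157 t 5.0
```

Call:
apply_moves(plan=[[0,0.001,0.0005,0],[0,0.002,0.0005,0],[0,0.003,0.0005,0],[0,0.003,0.0005,0]])

```text
clock: 5.33
tcp_pos: [0.4403, 0.0579, 0.0588]
tcp_rot: [0.001, -0.005, 1.0, -0.0]
ft_force: [2.8, -1.6, 4.8]
finger_gap: 0.0155
gripper_force: 34.9
```

```bash
python3 - <<'E'
from h import *
ang(); forces(2); go([.440,.0515,.058],90.5)
E
```

```text
needle img angle rad(cw+) 0.035 peak 159.0 median 8.0 centre 282 155 r 35
F mean [2.82 0.23 5.8 ] sd [0.53 0.63 0.21]
shift mm [ 0.3 -6.3  0.8] turn 0.1 yaw now 90.58 tcp [0.4403 0.0578 0.0588] F [ 3.35 -0.41  5.59] gap 0.0156 t 5.48
```

Call:
apply_moves(plan=[[0,0.001,0,0],[0,0.002,0,0],[0,0.003,0,0],[0,0.003,0,0]])

```text
clock: 5.82
tcp_pos: [0.4402, 0.0608, 0.0588]
tcp_rot: [0.001, -0.005, 1.0, -0.0]
ft_force: [2.3, -1.1, 5.9]
finger_gap: 0.0155
gripper_force: 35.0
```

```bash
python3 - <<'E'
from h import *
ang(); forces(2); go([.440,.0515,.058],90.5)
E
```

```text
needle img angle rad(cw+) 0.031 peak 162.0 median 8.0 centre 277 155 r 35
F mean [ 1.93 -0.48  6.19] sd [0.61 0.02 0.02]
shift mm [ 0.3 -9.3  0.8] turn 0.1 yaw now 90.58 tcp [0.4402 0.0608 0.0588] F [ 2.55 -0.5   6.21] gap 0.0154 t 5.97
```

Call:
apply_moves(plan=[[0,0.001,0,0],[0,0.002,0,0],[0,0.003,0,0],[0,0.003,0,0]])

```text
clock: 6.3
tcp_pos: [0.4402, 0.0635, 0.0588]
tcp_rot: [0.001, -0.005, 1.0, -0.0]
ft_force: [2.0, -3.9, 5.7]
finger_gap: 0.0157
gripper_force: 35.0
```

```bash
python3 - <<'E'
from h import *
ang(); forces(2); go([.440,.0515,.058],90.5)
E
```

```text
needle img angle rad(cw+) 0.292 peak 158.0 median 8.0 centre 272 155 r 35
F mean [ 1.75 -3.18  6.19] sd [0.98 0.04 0.39]
shift mm [  0.3 -11.9   0.8] turn 0.1 yaw now 90.59 tcp [0.4402 0.0634 0.0588] F [ 2.74 -3.22  5.79] gap 0.0156 t 6.45
```

The needle is off zero at about 0.26. I'll push 0.8 mm more to make it clear and get a second reading.

Call:
apply_moves(plan=[[0,0.0008,0,0],[0,0.0008,0,0],[0,0.0008,0,0],[0,0.0008,0,0]])

```text
clock: 6.78
tcp_pos: [0.4402, 0.064, 0.0588]
tcp_rot: [0.0, -0.005, 1.0, -0.001]
ft_force: [2.4, -4.0, 5.5]
finger_gap: 0.0154
gripper_force: 35.0
```

```bash
python3 - <<'E'
from h import *
ang('pics/left.png'); forces(3); go([.440,.0515,.058],90.5)
E
```

```text
needle img angle rad(cw+) 0.376 peak 156.0 median 8.0 centre 272 155 r 35
F mean [ 1.99 -4.75  6.35] sd [0.56 0.29 0.59]
shift mm [  0.3 -12.5   0.8] turn 0.1 yaw now 90.59 tcp [0.4402 0.064  0.0587] F [ 1.96 -4.45  6.52] gap 0.0154 t 6.98
```

Call:
apply_moves(plan=[[0,-0.003,0,0],[0,-0.006,0,0],[0,-0.009,0,0],[0,-0.012,0,0],[0,-0.015,0,0],[0,-0.018,0,0],[0,-0.021,0,0],[0,-0.022,0,0],[0,-0.022,0,0],[0,-0.022,0,0]])

```text
clock: 7.82
tcp_pos: [0.4406, 0.0425, 0.0588]
tcp_rot: [0.001, -0.005, 1.0, -0.0]
ft_force: [3.2, 0.1, 5.6]
finger_gap: 0.0154
gripper_force: 35.0
```

```bash
python3 - <<'E'
from h import *
ang(); forces(3); go([.440,.0515,.058],90.5)
E
```

```text
needle img angle rad(cw+) 0.036 peak 163.0 median 9.0 centre 308 155 r 35
F mean [ 3.18 -0.09  5.88] sd [0.55 0.43 0.63]
shift mm [0.4 8.9 0.8] turn 0.1 yaw now 90.57 tcp [0.4405 0.0426 0.0588] F [3.85 0.03 6.18] gap 0.0156 t 8.02
```

Call:
apply_moves(plan=[[0,-0.002,0,0],[0,-0.004,0,0],[0,-0.006,0,0],[0,-0.008,0,0],[0,-0.009,0,0],[0,-0.009,0,0],[0,-0.009,0,0]])

```text
clock: 8.6
tcp_pos: [0.4407, 0.0336, 0.0588]
tcp_rot: [0.001, -0.005, 1.0, 0.0]
ft_force: [3.2, 0.5, 5.6]
finger_gap: 0.0158
gripper_force: 34.9
```

```bash
python3 - <<'E'
from h import *
ang(); forces(2); go([.440,.0515,.058],90.5)
E
```

```text
needle img angle rad(cw+) 0.048 peak 167.0 median 9.0 centre 323 155 r 35
F mean [ 2.7  -0.17  5.62] sd [0.65 0.14 0.58]
shift mm [ 0.5 17.9  0.8] turn 0.1 yaw now 90.57 tcp [0.4407 0.0336 0.0588] F [ 2.05 -0.31  5.04] gap 0.0154 t 8.75
```

Call:
apply_moves(plan=[[0,-0.001,0,0],[0,-0.002,0,0],[0,-0.0025,0,0],[0,-0.0025,0,0],[0,-0.0025,0,0]])

```text
clock: 9.17
tcp_pos: [0.4407, 0.0312, 0.0587]
tcp_rot: [0.001, -0.005, 1.0, 0.0]
ft_force: [3.1, 0.7, 4.5]
finger_gap: 0.0158
gripper_force: 34.9
```

```bash
python3 - <<'E'
from h import *
ang(); forces(2); go([.440,.0515,.058],90.5)
E
```

```text
needle img angle rad(cw+) 0.009 peak 164.0 median 10.0 centre 327 155 r 35
F mean [4.01 0.97 5.13] sd [0.02 0.22 0.49]
shift mm [ 0.5 20.3  0.7] turn 0.1 yaw now 90.57 tcp [0.4407 0.0312 0.0587] F [4.03 1.19 5.61] gap 0.0154 t 9.32
```

Call:
apply_moves(plan=[[0,-0.001,0,0],[0,-0.002,0,0],[0,-0.0022,0,0],[0,-0.0022,0,0],[0,-0.0022,0,0]])

```text
clock: 9.73
tcp_pos: [0.4407, 0.0293, 0.0587]
tcp_rot: [0.001, -0.005, 1.0, 0.0]
ft_force: [4.2, 4.3, 6.0]
finger_gap: 0.0152
gripper_force: 35.0
```

```bash
python3 - <<'E'
from h import *
ang('pics/right.png'); forces(3); go([.440,.0515,.058],90.5)
E
```

```text
needle img angle rad(cw+) -0.279 peak 163.0 median 10.0 centre 330 155 r 35
F mean [4.18 4.26 5.32] sd [0.47 0.41 0.06]
shift mm [ 0.5 22.2  0.7] turn 0.1 yaw now 90.56 tcp [0.4407 0.0293 0.0587] F [4.08 3.68 5.25] gap 0.0155 t 9.93
```

Call:
apply_moves(plan=[[0,0.003,0,0],[0,0.006,0,0],[0,0.009,0,0],[0,0.012,0,0],[0,0.015,0,0],[0,0.017,0,0],[0,0.0177,0,0],[0,0.0177,0,0],[0,0.0177,0,0]])

```text
clock: 10.68
tcp_pos: [0.4405, 0.0466, 0.0588]
tcp_rot: [0.001, -0.005, 1.0, -0.0]
ft_force: [3.4, -0.2, 6.6]
finger_gap: 0.0155
gripper_force: 35.1
```

```bash
python3 - <<'E'
from h import *
ang(); forces(2); go([.4407,.0466,.058],90.5)
E
```

```text
needle img angle rad(cw+) 0.043 peak 162.0 median 9.0 centre 301 155 r 35
F mean [ 2.93 -0.52  6.67] sd [0.   0.29 0.31]
shift mm [-0.2  0.1  0.8] turn 0.1 yaw now 90.58 tcp [0.4405 0.0465 0.0588] F [ 2.93 -0.81  6.98] gap 0.0159 t 10.83
```

Call:
apply_moves(plan=[[0,0,0,0],[0,0,0,0],[0,0,0,0],[0,0,0,0],[0,0,-0.03,0],[0,0,-0.06,0],[0,0,-0.09,0],[0,0,-0.12,0],[0,0,-0.13,0],[0,0,-0.13,0]], claw=0.5)

```text
clock: 11.67
tcp_pos: [0.4408, 0.0465, 0.1905]
tcp_rot: [0.002, -0.005, 1.0, -0.0]
ft_force: [0.1, -0.2, 0.2]
finger_gap: 0.0424
gripper_force: 0.0
```

```bash
python3 - <<'E'
from h import *
go([.4558,.300,.19],90.5)
c=calibration('wrist'); im,d=snapshot('wrist'); cv2.imwrite('pics/w3.png',im)
cv2.imwrite('pics/w3c.png',cv2.resize(im[110:300,180:400],None,fx=3,fy=3,interpolation=3))
import pickle; pickle.dump(c,open('w3.pkl','wb'))
ang()
E
```

```text
shift mm [-17.6 253.3   0.4] turn 0.1 yaw now 90.58 tcp [0.4408 0.0465 0.1905] F [ 0.14 -0.16  0.18] gap 0.0424 t 11.67
needle img angle rad(cw+) 0.003 peak 136.0 median 29.0 centre 293 134 r 21
```

View pics/w3c.png

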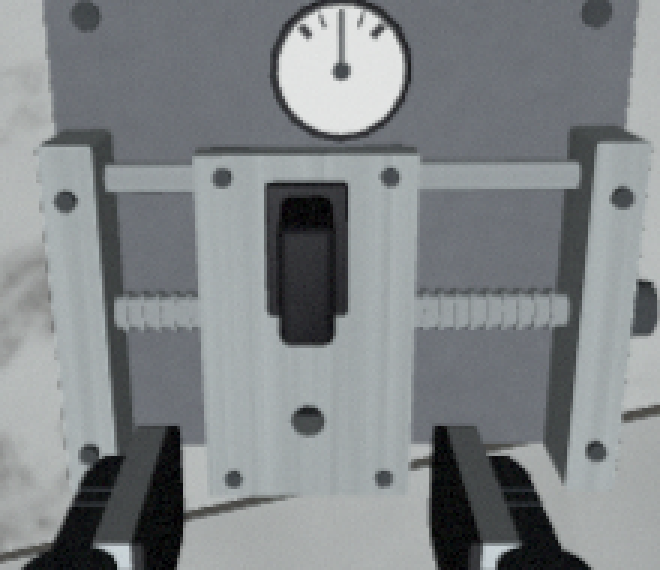

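The carriage is mid-play with the needle at zero, and the hole is at full-picture (282.7,250). Next I'll go above the pin.

Call:
apply_moves(plan=[[-0.002,0.03,0,0],[-0.004,0.06,0,0],[-0.006,0.09,0,0],[-0.008,0.12,0,0],[-0.01,0.15,0,0],[-0.012,0.18,0,0],[-0.013,0.21,0,0],[-0.014,0.24,0,0],[-0.015,0.265,0,0],[-0.015,0.265,0,0]])

```text
clock: 12.6
tcp_pos: [0.4514, 0.3149, 0.1859]
tcp_rot: [-0.002, -0.007, 1.0, -0.0]
ft_force: [-0.5, -0.9, -0.8]
finger_gap: 0.0429
gripper_force: 0.0
```

```bash
python3 - <<'E'
from h import *
import pickle; c=pickle.load(open('w3.pkl','rb'))
print('hole',atz(c,282.7,250,.051).round(4),'fin/hole v1',atz(pickle.load(open('w1.pkl','rb')),281,265,.051).round(4))
go([.4558,.314,.19],90.5)
c=calibration('wrist'); im,d=snapshot('wrist'); cv2.imwrite('pics/w4.png',im); np.save('w4.npy',d);pickle.dump(c,open('w4.pkl','wb'))
for r in recognise('pin_head','wrist')[:2]: print(r)
u,v=proj(c,[.4558,.314,.06]);print(u,v)
u,v=int(u),int(v)
cv2.imwrite('pics/w4c.png',cv2.resize(im[v-70:v+70,u-90:u+90],None,fx=4,fy=4,interpolation=3)); print(u-90,v-70)
E
```

```text
hole [0.5034 0.0471 0.051 ] fin/hole v1 [0.503  0.0524 0.051 ]
shift mm [-4.4 -1.  -4.1] turn 0.3 yaw now 90.77 tcp [0.4514 0.3149 0.1859] F [-0.45 -0.86 -0.76] gap 0.0429 t 12.6
{'box': [271.6, 184.2, 296.3, 215.8], 'confidence': 0.74}
281.7485633738421 201.00782070594127
191 131
```

View pics/w4c.png

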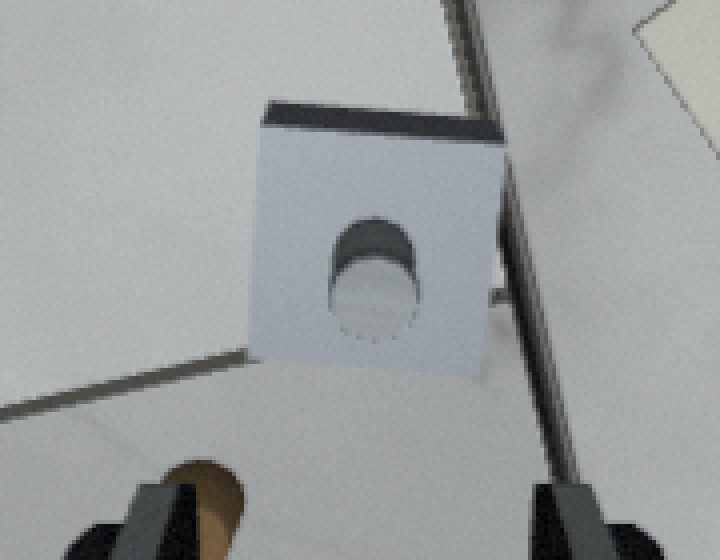

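Head top centre is at crop (374,300), which is full-picture (284.5,206). The bung is to the lower left, outside the fingers' path.

```bash
python3 - <<'E'
from h import *
import pickle; c=pickle.load(open('w4.pkl','rb'))
p=atz(c,284.5,206,.072); print('pin',p.round(4), 'block mid', np.mean([atz(c,191+u/4,131+v/4,.036) for u,v in [(262,126),(505,144),(482,374),(249,358)]],axis=0).round(4))
b=recognise('bung','wrist'); print(b[:1])
go([p[0],p[1],.043],90.5)
E
```

```text
pin [0.4566 0.3165 0.072 ] block mid [0.4565 0.3169 0.036 ]
[{'box': [229.5, 245.5, 252.6, 274.5], 'confidence': 0.5}]
shift mm [ -5.2   5.4 143.7] turn 0.1 yaw now 90.6 tcp [0.4518 0.3112 0.1868] F [ 0.32 -0.75 -0.63] gap 0.0426 t 12.75
```

Call:
apply_moves(plan=[[-0.005,0.0055,0.03,0],[-0.005,0.0055,0.06,0],[-0.005,0.0055,0.085,0],[-0.005,0.0055,0.105,0],[-0.005,0.0055,0.125,0],[-0.005,0.0055,0.138,0],[-0.005,0.0055,0.143,0],[-0.005,0.0055,0.143,0],[-0.005,0.0055,0.143,0]])

```text
clock: 13.5
tcp_pos: [0.4577, 0.3167, 0.0457]
tcp_rot: [0.0, -0.005, 1.0, -0.0]
ft_force: [-0.1, -0.8, 0.2]
finger_gap: 0.0427
gripper_force: 0.0
```

```bash
python3 - <<'E'
from h import *
go([.4566,.3165,.043],90.5)
im,d=snapshot('wrist'); cv2.imwrite('pics/w5.png',im)
E
```

```text
shift mm [ 1.1 -0.2  2.7] turn 0.0 yaw now 90.53 tcp [0.4577 0.3167 0.0457] F [-0.11 -0.77  0.24] gap 0.0427 t 13.5
```

View pics/w5.png

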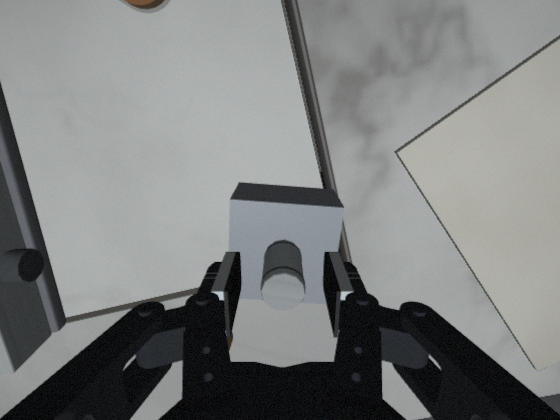

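The head (column 283) sits between the pads. Closing the gripper.

Call:
apply_moves(plan=[[0.001,0,0.001,0],[0.001,0,0.001,0],[0.001,0,0.001,0],[0.001,0,0.001,0],[0.001,0,0.001,0],[0.001,0,0.001,0]], claw=0, newtons=50)

```text
clock: 14.05
tcp_pos: [0.4565, 0.3172, 0.0451]
tcp_rot: [0.0, -0.005, 1.0, 0.0]
ft_force: [-1.4, -2.0, 6.5]
finger_gap: 0.0187
gripper_force: 48.7
```

```bash
python3 - <<'E'
from h import *
forces(2);go([.4566,.3165,.043],90.5)
E
```

```text
F mean [-1.46 -1.24  6.67] sd [0.61 0.35 0.01]
shift mm [-0.1 -0.8  2.1] turn 0.1 yaw now 90.59 tcp [0.4565 0.3173 0.0451] F [-2.07 -0.89  6.66] gap 0.0188 t 14.15
```

Call:
apply_moves(plan=[[0,0,-0.01,0],[0,0,-0.03,0],[0,0,-0.05,0],[0,0,-0.08,0],[0,0,-0.105,0],[-0.01,-0.015,-0.105,0],[-0.015,-0.045,-0.105,0],[-0.02,-0.075,-0.105,0],[-0.025,-0.105,-0.105,0],[-0.03,-0.135,-0.105,0]])

```text
clock: 14.98
tcp_pos: [0.4876, 0.1814, 0.15]
tcp_rot: [0.0, -0.005, 1.0, 0.0]
ft_force: [0.2, 0.6, -0.8]
finger_gap: 0.0183
gripper_force: 49.0
```

```bash
python3 - <<'E'
from h import *
go([.5034,.0471,.14],90.5)
E
```

```text
shift mm [ -14.3 -134.5   10. ] turn 0.1 yaw now 90.61 tcp [0.4876 0.1814 0.15  ] F [ 0.18  0.61 -0.82] gap 0.0183 t 14.98
```

Call:
apply_moves(plan=[[-0.006,-0.03,0,0],[-0.009,-0.06,0,0],[-0.012,-0.09,0,0],[-0.014,-0.115,0,0],[-0.0143,-0.13,0.005,0],[-0.0143,-0.1345,0.01,0],[-0.0143,-0.1345,0.01,0],[-0.0143,-0.1345,0.01,0],[-0.0143,-0.1345,0.01,0]])

```text
clock: 15.73
tcp_pos: [0.5033, 0.0493, 0.1396]
tcp_rot: [0.0, -0.006, 1.0, 0.0]
ft_force: [-0.5, -0.9, 0.1]
finger_gap: 0.0184
gripper_force: 49.0
```

```bash
python3 - <<'E'
from h import *
go([.5034,.0471,.14],90.5)
c=calibration('wrist'); im,d=snapshot('wrist'); cv2.imwrite('pics/w6.png',im)
import pickle; pickle.dump((c,bot.sense()),open('w6.pkl','wb'))
u,v=map(int,proj(c,[.5034,.0471,.07])); y0=max(0,min(v-75,420-150)); print(u,v,u-100,y0)
cv2.imwrite('pics/w6c.png',cv2.resize(im[y0:y0+150,u-100:u+100],None,fx=4,fy=4,interpolation=3))
E
```

```text
shift mm [-0.1 -2.2 -0.4] turn 0.1 yaw now 90.64 tcp [0.5033 0.0493 0.1396] F [-0.53 -0.87  0.12] gap 0.0184 t 15.73
280 217 180 142
```

View pics/w6c.png

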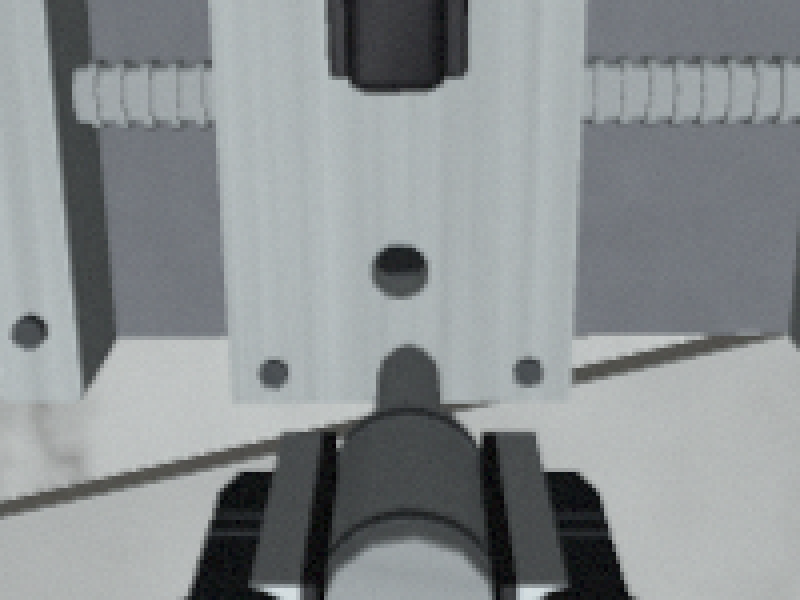

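Crop: the hole is at (400,270) and the shank tip at about (408,355), with the pin hanging upright. I'll compare these with the predicted pixels.

```bash
python3 - <<'E'
from h import *
import pickle; c,s=pickle.load(open('w6.pkl','rb'))
print('hole',atz(c,280,209.5,.051).round(4))
x,y,z=[.5033,.0493,.1396]
C=lambda p:tuple(np.round((np.array(proj(c,p))-[180,142])*4,1))
print('pred tip ctr',C([x,y,z-.0411]),'tip far(-x)',C([x-.005,y,z-.0411]),'head bottom far edge',C([x-.01,y,z-.0091]),'L/R',C([x,y-.01,z-.0091]),C([x,y+.01,z-.0091]),'head top far',C([x-.01,y,z+.0269]))
go([.5034,.0471,.14],90.5)
E
```

```text
hole [0.5034 0.0469 0.051 ]
pred tip ctr (np.float64(413.4), np.float64(365.6)) tip far(-x) (np.float64(413.8), np.float64(337.3)) head bottom far edge (np.float64(415.7), np.float64(393.1)) L/R (np.float64(342.8), np.float64(457.7)) (np.float64(486.3), np.float64(459.4)) head top far (np.float64(418.1), np.float64(533.8))
shift mm [-0.1 -2.2 -0.4] turn 0.2 yaw now 90.66 tcp [0.5033 0.0493 0.1396] F [-0.11 -0.1  -1.3 ] gap 0.0184 t 15.78
```

Call:
apply_moves(plan=[[0,-0.002,0,0],[0,-0.002,0.012,0],[0,-0.002,0.025,0],[0,-0.002,0.037,0],[0,-0.002,0.0425,0],[0,-0.002,0.0425,0],[0,-0.002,0.0425,0],[0,-0.002,0.0425,0]])

```text
clock: 16.45
tcp_pos: [0.5038, 0.0463, 0.0975]
tcp_rot: [0.001, -0.005, 1.0, -0.0]
ft_force: [0.3, -0.3, -0.2]
finger_gap: 0.0182
gripper_force: 49.0
```

```bash
python3 - <<'E'
from h import *
s=bot.sense(); go([.5034,.0471,.06],90.5)
c=calibration('wrist'); im,d=snapshot('wrist'); cv2.imwrite('pics/w7.png',im)
import pickle; pickle.dump((c,s['tcp_pos']),open('w7.pkl','wb'))
u,v=map(int,proj(c,[.5034,.0471,.051])); y0=v-60; print(u,v,u-80,y0)
cv2.imwrite('pics/w7c.png',cv2.resize(im[y0:y0+120,u-80:u+80],None,fx=5,fy=5,interpolation=3))
x,y,z=s['tcp_pos']
C=lambda p:tuple(np.round((np.array(proj(c,p))-[u-80,y0])*5,1))
print('hole pred',C([.5034,.0469,.051]),'rims',C([.5034,.0469-.00575,.051]),C([.5034,.0469+.00575,.051]),'tip',C([x,y,z-.0411]),'shank far mid',C([x-.005,y,z-.0251]),'head bot far',C([x-.01,y,z-.0091]))
E
```

```text
shift mm [ 0.4  0.8 37.5] turn 0.1 yaw now 90.59 tcp [0.5038 0.0463 0.0975] F [ 0.33 -0.33 -0.25] gap 0.0182 t 16.45
284 229 204 169
hole pred (np.float64(400.8), np.float64(302.5)) rims (np.float64(358.0), np.float64(302.0)) (np.float64(443.5), np.float64(302.9)) tip (np.float64(396.7), np.float64(321.5)) shank far mid (np.float64(397.9), np.float64(337.2)) head bot far (np.float64(399.4), np.float64(356.1))
```

View pics/w7c.png

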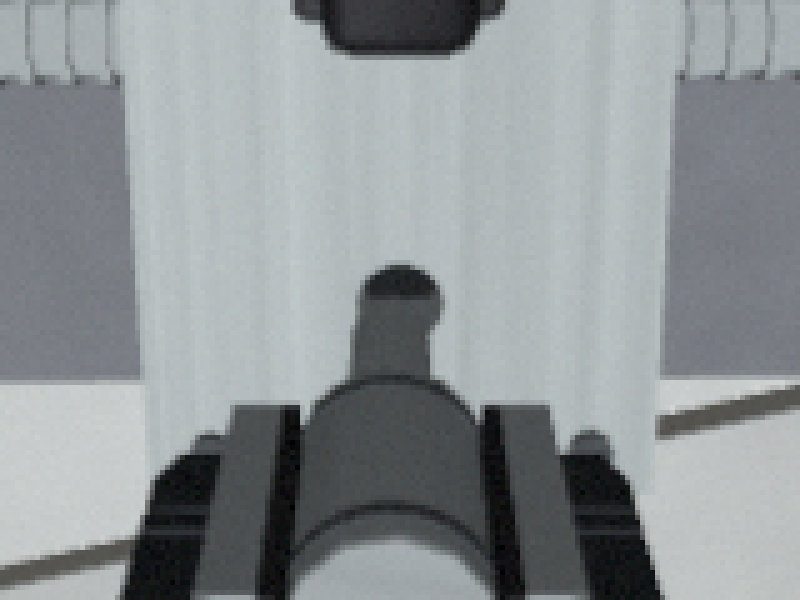

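Ten views used, so from here I rely on numbers and force. The shank is centred at column 390 and the hole at 401.5, which puts the pin about 1.6 mm too far right. I'll correct that and go in gently.

Call:
apply_moves(plan=[[0.0004,0.0016,0,0],[0.0004,0.0016,0,0],[0.0004,0.0016,0,0],[0.0004,0.0016,0.002,0],[0.0004,0.0016,0.004,0],[0.0004,0.0016,0.006,0],[0.0004,0.0016,0.008,0],[0.0004,0.0016,0.009,0],[0.0004,0.0016,0.009,0]])

```text
clock: 17.25
tcp_pos: [0.5029, 0.0478, 0.0875]
tcp_rot: [-0.0, -0.005, 1.0, 0.0]
ft_force: [0.1, -0.0, 0.0]
finger_gap: 0.0185
gripper_force: 49.0
```

```bash
python3 - <<'E'
from h import *
forces(2);go([.5034,.0478,.06],90.5)
E
```

```text
F mean [ 0.34  0.04 -1.14] sd [0.24 0.03 0.36]
shift mm [-0.4 -0.  27.8] turn 0.1 yaw now 90.58 tcp [0.503  0.0478 0.0878] F [ 0.58  0.01 -0.78] gap 0.0183 t 17.35
```

The tip is about 4 mm into the hole with no force. Continuing down.

Call:
apply_moves(plan=[[-0.0002,0,0.0015,0],[-0.0002,0,0.003,0],[-0.0002,0,0.0045,0],[-0.0002,0,0.006,0],[-0.0002,0,0.0075,0],[-0.0002,0,0.009,0],[-0.0002,0,0.009,0]])

```text
clock: 17.93
tcp_pos: [0.503, 0.0478, 0.0785]
tcp_rot: [-0.0, -0.005, 1.0, 0.0]
ft_force: [-0.5, -0.1, -1.0]
finger_gap: 0.0182
gripper_force: 49.0
```

```bash
python3 - <<'E'
from h import *
forces(2);go([.5034,.0478,.06],90.5)
E
```

```text
F mean [-0.15  0.6  -0.58] sd [0.06 0.64 0.66]
shift mm [-0.2 -0.  18.8] turn 0.1 yaw now 90.58 tcp [0.5032 0.0478 0.0788] F [-0.09 -0.04 -1.24] gap 0.0185 t 18.03
```

Call:
apply_moves(plan=[[0,0,0.001,0],[0,0,0.002,0],[0,0,0.003,0],[0,0,0.004,0],[0,0,0.005,0],[0,0,0.006,0],[0,0,0.006,0]])

```text
clock: 18.62
tcp_pos: [0.503, 0.0478, 0.0726]
tcp_rot: [-0.0, -0.005, 1.0, 0.0]
ft_force: [-0.3, 0.0, -1.0]
finger_gap: 0.0186
gripper_force: 49.0
```

```bash
python3 - <<'E'
from h import *
forces(2);go([.5034,.0478,.06],90.5)
E
```

```text
F mean [-0.11 -0.04 -1.36] sd [0.05 0.05 0.65]
shift mm [-0.2 -0.  12.8] turn 0.1 yaw now 90.57 tcp [0.5032 0.0478 0.0728] F [-0.06  0.01 -2.01] gap 0.0185 t 18.72
```

Call:
apply_moves(plan=[[0,0,0.0015,0],[0,0,0.003,0],[0,0,0.0045,0],[0,0,0.006,0],[0,0,0.0075,0],[0,0,0.009,0],[0,0,0.0105,0],[0,0,0.0115,0],[0,0,0.0115,0]])

```text
clock: 19.47
tcp_pos: [0.5031, 0.0478, 0.0611]
tcp_rot: [-0.0, -0.005, 1.0, 0.0]
ft_force: [-0.1, 0.2, -0.6]
finger_gap: 0.0185
gripper_force: 49.0
```

```bash
python3 - <<'E'
from h import *
forces(2);go([.5034,.0478,.06],90.5)
E
```

```text
F mean [ 0.28  0.09 -1.56] sd [0.05 0.2  0.07]
shift mm [-0.3 -0.   1.3] turn 0.1 yaw now 90.58 tcp [0.5031 0.0478 0.0613] F [ 0.23  0.29 -1.49] gap 0.0184 t 19.57
```

In the socket with almost no force. The last step is to press until the head seats.

Call:
apply_moves(plan=[[0,0,0.0005,0],[0,0,0.001,0],[0,0,0.0015,0],[0,0,0.0018,0],[0,0,0.0018,0]])

```text
clock: 19.98
tcp_pos: [0.5033, 0.0478, 0.06]
tcp_rot: [0.0, -0.005, 1.0, -0.0]
ft_force: [-1.4, -1.0, 5.8]
finger_gap: 0.0183
gripper_force: 49.4
```

```bash
python3 - <<'E'
from h import *
forces(2);go([.5034,.0478,.06],90.5)
E
```

```text
F mean [-1.82  0.12  5.44] sd [0.16 0.14 0.39]
shift mm [-0.1  0.  -0. ] turn 0.1 yaw now 90.58 tcp [0.5033 0.0478 0.06  ] F [-1.98 -0.02  5.83] gap 0.0187 t 20.08
```

Seated at the predicted height with 5–6 N. Release.

Call:
apply_moves(plan=[[0,0,0,0],[0,0,0,0],[0,0,0,0],[0,0,0,0],[0,0,0,0],[0,0,-0.01,0],[0,0,-0.03,0],[0,0,-0.06,0],[0,0,-0.09,0],[0,0,-0.12,0]], claw=0.5)

```text
clock: 20.92
tcp_pos: [0.5028, 0.0479, 0.1808]
tcp_rot: [-0.0, -0.005, 1.0, 0.0]
ft_force: [0.6, -0.5, -0.3]
finger_gap: 0.0428
gripper_force: 0.0
```

Call:
apply_moves(plan=[[0.03,0,0,0],[0.04,0,0,0],[0.04,0,0,0],[0.04,0,0,0]])

```text
clock: 21.25
tcp_pos: [0.4633, 0.0474, 0.1797]
tcp_rot: [0.0, -0.005, 1.0, -0.0]
ft_force: [0.2, -0.6, -0.4]
finger_gap: 0.0425
gripper_force: 0.0
```

```bash
python3 - <<'E'
from h import *
go([.5034,.0478,.06],90.5)
c=calibration('wrist'); im,d=snapshot('wrist'); cv2.imwrite('pics/w8.png',im)
r=recognise('pin_head','wrist'); print(r[:2])
# heights around the pin from wrist depth
vs,us=np.mgrid[100:330:1,200:360:1]
p=np.array([atd(c,u,v,d[v,u]) for v,u in zip(vs.ravel(),us.ravel())])
q=p[(np.hypot(p[:,0]-.503,p[:,1]-.0472)<.009)&(p[:,2]>.06)]
print('head top pts',len(q),np.percentile(q[:,2],[50,90,98]).round(4),np.median(q[q[:,2]>np.percentile(q[:,2],60)],axis=0).round(4))
f=p[(np.hypot(p[:,0]-.441,p[:,1]-.0466)<.012)&(p[:,2]>.085)]; print('fin top',np.median(f,axis=0).round(4))
u,v=map(int,proj(c,[.3888,.0565,.02])); w=255-cv2.cvtColor(im,6)[v-26:v+26,u-26:u+26]; print(u,v)
ang()
c2=calibration('top'); im2,_=snapshot('top'); cv2.imwrite('pics/t2.png',im2)
for l in ['jar','weigher','bung']: print(l,[ (round(r['confidence'],2),np.round(r['box'])) for r in recognise(l,'top')[:1]])
E
```

```text
shift mm [-40.1  -0.  119.8] turn 0.1 yaw now 90.57 tcp [0.4633 0.0474 0.1797] F [ 0.23 -0.64 -0.39] gap 0.0425 t 21.25
[{'box': [269.9, 225.6, 294.7, 263.1], 'confidence': 0.91}]
head top pts 316 [0.0887 0.0896 0.09  ] [0.5024 0.0462 0.0893]
fin top [0.441  0.0455 0.0927]
293 110
needle img angle rad(cw+) 0.016 peak 134.0 median 26.0 centre 293 110 r 22
jar [(0.8, array([387., 196., 418., 216.]))]
weigher [(0.51, array([185., 251., 202., 268.]))]
bung [(0.51, array([181., 151., 193., 162.]))]
```

The head top is about 4 mm below the fin top, as expected when it's home. The needle is at zero and the bystanders haven't moved.

```bash
python3 -c "
from plant import bot
print(bot.finish_job())"
```

```text
the job is handed in; nothing more can be done
None
```

The job is handed in at about 21 s: I worked the carriage left (needle about +0.34 rad) and then right (about −0.32), set it mid-play, and put the lock pin fully home; the final check showed the head seated, the needle at zero and the bystanders where they were.

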